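Engage the loaded station of a jar mill through its H-gate

TASK

The gated lever on top of the two-station jar mill stands somewhere in its idle rail, the one away from the stations. Push it with the fingers through the H-shaped gate to the slot beside the station that holds the tall lidded jar (the other station holds only the flat balance weight) until it is fully home at the end of that slot, without running it into the other station's slot on the way. Leave the jar, the weight, the glass dish and the vial where they stand, then let go of the lever and move clear.

Things in the scene. Friction and masses are not known exactly. Their poses are not given: they have to be found in the camera images.
- machine: Jar mill, a cream housing fixed to the bench, top face 85 mm above it. Origin on the bench, under the centre of the gate; x runs along the rails of the H, away from the robot; y runs along the crossbar from the idle rail to the stations; z up. The housing spans x -105..105, y -105..245 mm.
- gate_center (a point): Centre of the gate's upper face, 93 mm above the bench; axes as the machine's. A flat steel frame, 124 (x) by 112 (y) mm, with an H cut in it: idle rail at y = -35, station rail at y = +35, each running x -48..48 mm and 15 mm wide; the crossbar joins them at x = 0, 22 mm wide. Solid steel tongues fill the rest between the rails.
- stations_mid (a point): Point midway between the two stations, on the housing's top, 165 mm along the machine's y from the gate's centre. The stations are seat rings, 78 mm across and 10 mm high, at x = +58 (far) and x = -58 mm (near) from here. The far one belongs to the far slot (x > 0) of the station rail, the near one to its near slot (x < 0).
- carriage (a joint): Lever position across the gate, m, along the machine's y, 0 at the gate's centre: -0.035 is the idle rail, +0.035 the station rail (end stops there). Slides with about 2.5 N of friction and stays where it is left.
- lever (a joint): Lever position along the rails, m, along the machine's x, 0 in line with the crossbar: -0.040 is the near end, +0.040 the far end of a rail (end stops there). Slides upright (does not tilt) with about 2.5 N of friction, stays where it is left, no spring or detent; it can pass the crossbar only within about 5 mm of 0.
- lever_grip (a point): Middle of the lever's knob, on its axis, 130 mm above the bench. The knob is black, round, from 104 to 158 mm above the bench, 22 mm across at its foot, 25 mm at this point, 28 mm at its widest (147 mm up); below it a steel pin 12 mm across goes down into the gate. It cannot be lifted out. Push it from the side; the space round it is free.
- jar_center (a point): Centre of the lidded steel grinding jar, 68 mm tall, 60 mm across (lid 66 mm, with a 24 mm knob on top); stands loose in one of the two stations, its foot 85 mm and its top 153 mm above the bench. Which station it is in varies.
- weight_center (a point): Centre of the steel balance weight, a flat disc 60 mm across and 18 mm thick with a 16 mm stub on top, 32 mm tall in all; stands loose in the station that the jar does not use.
- dish_center (a point): Centre of a covered glass dish, 92 mm across, 16 mm tall, loose on the bench beside the mill; to be left alone.
- vial_center (a point): Centre of a capped sample vial, 28 mm across, 50 mm tall, loose on the bench beside the mill; to be left alone.
Not all that is in view belongs to the job. What is shaped like the part that bears jar_center but blue, purple or red is not meant.

How it is judged (in metres and radians):
On the way:
1. the lever has crossed the gate into the station rail (value of joint carriage above 0.03 m), for 0.1 s.
At the end, for the whole second after the job is handed in: The lever is in the station rail, within 5 mm of the end stop of the slot on the jar's side, at rest; jar and weight are within 8 mm, dish and vial within 15 mm of where they stood (value of joint carriage above 0.03 m and ((x of jar_center in the frame of machine above 0 m and value of joint lever above 0.035 m) or (x of jar_center in the frame of machine below 0 m and value of joint lever below -0.035 m)) and velocity of joint lever between -0.01 and 0.01 m/s and linear speed of jar below 0.02 m/s and not (distance of jar_center from where it was at the start of the episode above 0.008 m) and not (distance of weight_center from where it was at the start of the episode above 0.008 m) and not (distance of dish_center from where it was at the start of the episode above 0.015 m) and not (distance of vial_center from where it was at the start of the episode above 0.015 m)); the robot touches nothing.
It fails at once if the lever is run more than 20 mm into the slot of the station without the jar (value of joint carriage above 0.03 m and ((x of jar_center in the frame of machine above 0 m and value of joint lever below -0.02 m) or (x of jar_center in the frame of machine below 0 m and value of joint lever above 0.02 m))).
It fails at once if the jar or the balance weight is shifted by more than 8 mm, lifted or carried (distance of any of jar_center, weight_center from where it was at the start of the episode above 0.008 m).
It fails at once if the dish or the vial is shifted by more than 15 mm, lifted or carried (distance of any of dish_center, vial_center from where it was at the start of the episode above 0.015 m).
It also fails if it takes over 54 s, if anything falls off the work surface, if the arm or the gripper's body presses on something with over 40 N, if the wrist force passes 120 N, or if a joint passes its speed limit or range.

ROBOT

A 7-joint arm with a two-finger parallel gripper is mounted at the origin on the work surface. World frame = base frame: x ahead of the robot, y to its left, z up, the work surface at z = 0. Lengths are in mm, angles in degrees, forces in N, time in s.
With the tool pointing down it reaches from about 350 to 775 mm from the base axis. Payload 3.1 kg.
Tool frame: the origin (TCP) lies midway between the tips of the shut fingers; the grasp point (between the pads) lies 19 mm behind it; y points along the fingers, x is the direction in which the jaws open and shut, and the axes are right-handed (so a half turn about y gives the same grasp; the last joint's range is limited). The gripper opens to 85 mm and grips with 20 to 120 N. Pads are 22 mm wide; open, the fingers measure 114 mm over their backs; the gripper's body (76 mm by 85 mm) begins 54 mm behind the grasp point. The pads swing forward as they close: fully open they stand 13 mm farther back than shut.
Start: joints at [64.59, 17.813, 0.802, 86.603, -0.252, 75.585, -1.558], TCP at [215.125, -506.201, 204.204] pointing down, gripper open.
Joint ranges: [-154.91, 154.91], [-16.99, 109.72], [-72.82, 74.43], [7.12, 147.25], [-82.49, 262.49], [11.32, 116.49], [-174.64, 174.64]. Speed limits (degrees/s): [159.86, 159.86, 180, 180, 180, 180, 180].

INTERFACE

Orientations are given as a 3x3 rotation matrix whose columns are the frame's x, y, z axes.
In Python, from plant import * gives the robot as it stands.
- The arm moves only by the shell command python3 -m inch 'ROWS' [OPENING] [FORCE]. ROWS is a JSON object of lists of equal length, an entry for each row: "translation": the shift along the tool's x, y, z in cm, a list of three; "rotation": the turn, a rotation vector about the tool's x, y, z in units of 5 degrees (1.0 is 5 degrees), a list of three. In form: {"translation": [[tx, ty, tz], ...], "rotation": [[rx, ry, rz], ...]}. A call has 1 to 5 rows; each row shifts and turns the commanded pose from where the row before left it, along the tool's axes as they then stand; what a row does not reach is not made up. A row lasts 1/12 s, in which the tool goes at most 41.7 mm and 7.16 degrees, less where a joint would pass 70% of its speed; a pose out of reach is approached as far as the arm can. A call with a gripper value outside its range is refused whole. OPENING is the closure, from 0 (fully open) to 1 (shut), set as the call begins (- or left out, the last holds). The fingers move at their own pace and stop on an object; FORCE is the grip in N (left out, the last holds). Time passes only in rows, so rows that do not move let the fingers close. It gives the time, the measured TCP pose, the force and the opening at its end, in the units of the state.
- get_obs(): the state, without advancing time (a new reading comes with each control period).
- snapshot(name): name is "side" or "top" or "wrist"; returns the picture (480x640x3 uint8, red, green, blue); there is no depth.
- camera_model(name): a dict with "vfov" (degrees; the focal length in pixels is half the picture's height over the tangent of half this angle, whatever the lens; pixels are square), "cx", "cy" (the principal point, pixels), "eye" and "attitude" of the camera in the world; the wrist camera has in their place "T_tool_cam" (4x4, takes a point from camera to tool coordinates, whose origin is the TCP and whose axes are the tool frame's). Camera axes: x right, y down, z forward; pixel columns grow to the right and rows downward; lengths in mm; the calibration is good to about 2 mm. A picture is of the moment at which its call begins: read the wrist's pose just before it. camera_model takes no time and is no camera call.
- job_done(): hands the job in, once; it reports no verdict.
The state is a dict: "clock": time; "q": joint angles; "qd": joint speeds; "effort": joint torques, N m; "tcp_pos": TCP position; "ee_rot": TCP orientation; "wrist_force": force on the tool from outside, world axes, zero at the start; "torque": the same for the moment, N m; "width": finger opening in mm.
Only numpy, scipy, OpenCV 4.12 (cv2) and the standard library are available. Lean on these libraries where they do the work, as an engineer would, in place of code of your own. Each camera call takes 0.05 s, during which the arm holds its last target. There are 200 camera calls.

## Working session

There is one attempt and no reset: what is moved stays moved. The work goes in short steps, Python scripts to look and compute and a shell command to move; the robot and the scene stay as the last step left them, time stands still between calls to the robot, and variables do not carry over. Pictures are saved under pics/ and viewed, about 8 in all and at most 12, crops included, and the job is handed in when it is done.

```bash
mkdir -p pics
python3 - <<'E'
from plant import *
import cv2
o=get_obs();print(o['clock'],o['tcp_pos'],o['ee_rot'],o['width'],o['wrist_force'])
for n in('side','top'):
    cv2.imwrite(f'pics/{n}0.png',snapshot(n)[:,:,::-1]);print(n,camera_model(n))
print(camera_model('wrist'))
E
```

```text
0.0 [ 214.77039182 -505.45449997  203.08938709] [[ 3.91123268e-01 -1.05033277e-03  9.20337702e-01]
 [-9.20335158e-01  2.16724817e-03  3.91124661e-01]
 [-2.40541125e-03 -9.99997100e-01 -1.18996989e-04]] 85.28673675694209 [-0.10412667 -0.79581664  0.32142417]
side {'vfov': 45.821753393737225, 'cx': 322.8474477035863, 'cy': 250.94373737786285, 'eye': array([ 305.81677541, -700.61952081,  507.72906428]), 'attitude': array([[ 0.94501731, -0.15785797,  0.28639682],
       [-0.32700232, -0.46533197,  0.82251786],
       [ 0.0034286 , -0.87094605, -0.49136669]])}
top {'vfov': 51.68649037126072, 'cx': 311.0461561070578, 'cy': 247.43724762994862, 'eye': array([426.15802899,  23.9901767 , 948.16804606]), 'attitude': array([[ 0.01445124, -0.99468913,  0.10190534],
       [-0.99934941, -0.01773622, -0.03140352],
       [ 0.03304416, -0.10138523, -0.99429831]])}
{'vfov': 62.066045059164196, 'cx': 320.18510244484366, 'cy': 231.92803957971435, 'T_tool_cam': array([[ 9.99999981e-01, -1.72993694e-05, -1.93501980e-04,
         9.61853260e-01],
       [ 1.78060259e-04, -3.16732255e-01,  9.48514969e-01,
        -1.68971050e+02],
       [-7.76970291e-05, -9.48514986e-01, -3.16732245e-01,
         8.08477902e+01],
       [ 0.00000000e+00,  0.00000000e+00,  0.00000000e+00,
         1.00000000e+00]])}
```

View pics/top0.png

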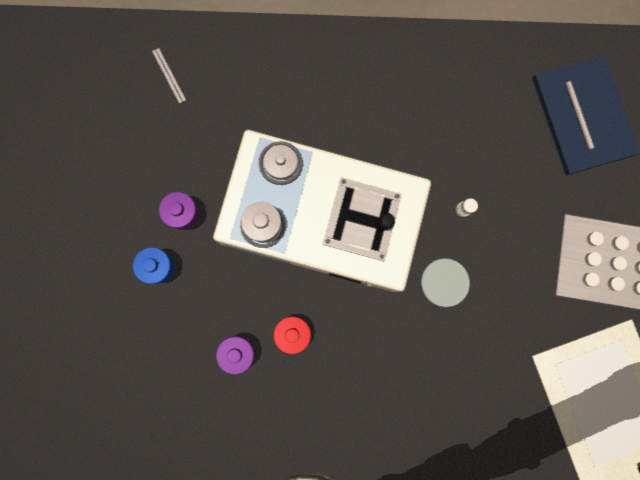

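View pics/side0.png

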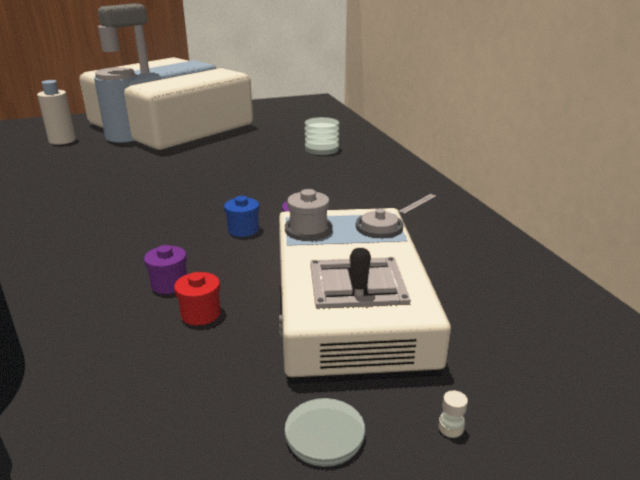

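The side and top views agree: the tall jar is in the near station (top px 262,222), the weight is in the far one (280,160), and the lever knob is at about (387,221) in the idle rail. Next I measure.

```bash
cat > h.py <<'E'
from plant import *
import cv2, numpy as np
def ray(n,u,v):
    c=camera_model(n);f=240/np.tan(np.radians(c['vfov']/2))
    return np.array(c['eye']),np.array(c['attitude'])@np.array([(u-c['cx'])/f,(v-c['cy'])/f,1])
def pt(n,u,v,z):
    e,d=ray(n,u,v);return e+d*(z-e[2])/d[2]
E
python3 - <<'E'
from h import *
im=cv2.imread('pics/top0.png');hsv=cv2.cvtColor(im,cv2.COLOR_BGR2HSV)
# housing: bright cream or within
m=(im.min(2)>150).astype(np.uint8);m[:120]=0;m[300:]=0;m[:,:205]=0;m[:,440:]=0
c=np.vstack([k for k in cv2.findContours(m,0,1)[0] if cv2.contourArea(k)>200])
b=cv2.boxPoints(cv2.minAreaRect(c));W=np.array([pt('top',*p,85) for p in b]);print(b.round(1),W.round(1))
print([np.linalg.norm(W[i]-W[i-1]).round(1) for i in range(4)])
# gate: not cream inside region
g=(im.min(2)<150).astype(np.uint8);g[:172]=0;g[268:]=0;g[:,:318]=0;g[:,405:]=0
k=max(cv2.findContours(g,0,1)[0],key=cv2.contourArea)
b=cv2.boxPoints(cv2.minAreaRect(k));W=np.array([pt('top',*p,93) for p in b]);print(b.round(1),W.round(1),W.mean(0))
print([np.linalg.norm(W[i]-W[i-1]).round(1) for i in range(4)])
a=cv2.resize(im[165:275,310:420],None,fx=5,fy=5,interpolation=2)
s=cv2.imread('pics/side0.png')[235:315,300:420];s=cv2.resize(s,(825,550),interpolation=2)[:,150:]
cv2.imwrite('pics/c.png',cv2.resize(np.hstack([a,s]),None,fx=.65,fy=.65)); cv2.imwrite('pics/c1.png',a)
E
```

```text
[[212.3 239.2]
 [242.9 128.2]
 [468.9 190.4]
 [438.3 301.4]] [[ 526.   169.2   85. ]
 [ 726.7  121.8   85. ]
 [ 622.4 -284.8   85. ]
 [ 423.8 -227.2   85. ]]
[np.float64(409.3), np.float64(206.2), np.float64(419.7), np.float64(206.8)]
[[324.6 242.3]
 [340.7 184.4]
 [400.4 201. ]
 [384.3 258.9]] [[ 523.1  -26.5   93. ]
 [ 626.3  -53.7   93. ]
 [ 598.9 -159.4   93. ]
 [ 496.  -130.8   93. ]] [561.0960908  -92.61981923  93.        ]
[np.float64(107.8), np.float64(106.7), np.float64(109.2), np.float64(106.8)]
```

View pics/c1.png

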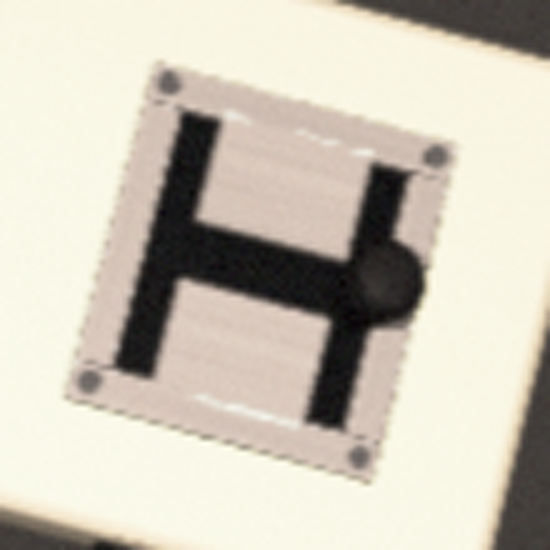

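The crop shows gate corners at (155,62), (455,143), (372,482) and (67,398), and the knob's widest circle centred at (388,281). I convert these to machine coordinates.

```bash
cat >> h.py <<'E'
cr=lambda p:(p[0]/5+310-.4,p[1]/5+165-.4)
C=np.array([pt('top',*cr(p),93)[:2] for p in [(155,62),(455,143),(372,482),(67,398)]])
O=C.mean(0);yv=(C[0]-C[1]+C[3]-C[2]);xv=(C[0]-C[3]+C[1]-C[2])
th=np.arctan2(xv[1],xv[0]);th2=np.arctan2(-yv[0],yv[1]);TH=(th+th2)/2
R2=np.array([[np.cos(TH),-np.sin(TH)],[np.sin(TH),np.cos(TH)]])
toM=lambda w:R2.T@(np.array(w)[:2]-O)
toW=lambda m:O+R2@np.array(m)
E
python3 - <<'E'
from h import *
print(O,np.degrees([th,th2]),np.linalg.norm(xv)/2,np.linalg.norm(yv)/2)
for p in [(200,115),(388,172),(137,372),(327,424)]:print('railend',toM(pt('top',*cr(p),93)))
print('knob top',toM(pt('top',*cr((388,281)),147)))
for z,v in((147,265),(130,280)):print('knob side',toM(pt('side',360,v,z)))
print('jar',toM(pt('top',261,220,149)),'wt',toM(pt('top',281,161,105)))
o=get_obs();P=o['tcp_pos'];R=o['ee_rot']
print('z tool angle vs machine x', np.degrees(np.arctan2(R[1,2],R[0,2]))-np.degrees(TH))
E
```

```text
[566.18978181 -91.81688641] [-13.83593606 -14.28679424] 123.78402390155946 109.91869122144746
railend [47.71654465 35.01453203]
railend [ 45.47379088 -34.19662414]
railend [-46.34457608  33.53228738]
railend [-46.69846804 -35.13425752]
knob top [ -3.05794713 -35.88937359]
knob side [ -4.63600957 -56.05376147]
knob side [ -5.16652154 -63.88556871]
jar [-56.23883047 163.85743509] wt [ 58.72570359 162.77139349]
z tool angle vs machine x 37.08888726836646
```

```bash
cat >> h.py <<'E'
def togo(m,z,jaw_x=True):
    o=get_obs();P=np.array(o['tcp_pos']);R=np.array(o['ee_rot'])
    d=np.append(toW(m),z)-P
    Rt=np.column_stack([np.append(R2[:,0],0),[0,0,-1],np.append(R2[:,1],0)])
    from scipy.spatial.transform import Rotation as Ro
    print('t',round(float(o['clock']),2),'M',toM(P).round(1),'z',P[2].round(1),'togo cm',(R.T@d/10).round(2),'rot units',(np.degrees(Ro.from_matrix(R.T@Rt).as_rotvec())/5).round(2),'w',round(float(o['width']),1),'F',np.round(o['wrist_force'],1))
E
python3 -c "
from h import *
print(toW((-3,-35)));togo((-3,-35),203)"
```

```text
[ 554.77603978 -125.03926581]
t 0.1 M [-240.3 -486.7] z 203.2 togo cm [-21.72   0.06  46.17] rot units [-1.000e-02 -1.058e+01 -2.000e-02] w 85.5 F [-0.1  0.6 -0.3]
```

```bash
python3 -m inch '{"translation":[[-1.45,0,3.08],[-1.45,0,3.08],[-1.45,0,3.08],[-1.45,0,3.08],[-1.45,0,3.08]],"rotation":[[0,0,0],[0,0,0],[0,0,0],[0,0,0],[0,0,0]]}' 0
python3 -m inch '{"translation":[[-1.45,0,3.08],[-1.45,0,3.08],[-1.45,0,3.08],[-1.45,0,3.08],[-1.45,0,3.08]],"rotation":[[0,0,0],[0,0,0],[0,0,0],[0,0,0],[0,0,0]]}'
python3 -m inch '{"translation":[[-1.45,0,3.08],[-1.45,0,3.08],[-1.45,0,3.08],[-1.45,0,3.08],[-1.45,0,3.08]],"rotation":[[0,0,0],[0,0,0],[0,0,0],[0,0,0],[0,0,0]]}'
python3 -m inch '{"translation":[[0,0,0],[0,0,0],[0,0,0],[0,0,0],[0,0,0]],"rotation":[[0,-1.06,0],[0,-1.06,0],[0,-1.06,0],[0,-1.06,0],[0,-1.06,0]]}'
python3 -m inch '{"translation":[[0,0,0],[0,0,0],[0,0,0],[0,0,0],[0,0,0]],"rotation":[[0,-1.06,0],[0,-1.06,0],[0,-1.06,0],[0,-1.06,0],[0,-1.06,0]]}'
python3 -m inch '{"translation":[[0,0,0],[0,0,0]],"rotation":[[0,0,0],[0,0,0]]}'
python3 -c "
from h import *
togo((-3,-35),203)
cv2.imwrite('pics/w1.png',snapshot('wrist')[:,:,::-1])"
```

```text
clock: 0.52
tcp_pos: [329.0, -377.7, 203.8]
ee_rot: [[0.391, -0.001, 0.92], [-0.92, 0.001, 0.391], [-0.001, -1.0, -0.0]]
wrist_force: [0.1, 0.2, -0.2]
width: 85.4
clock: 0.93
tcp_pos: [442.3, -250.7, 203.8]
ee_rot: [[0.391, -0.001, 0.92], [-0.92, 0.0, 0.391], [-0.001, -1.0, -0.001]]
wrist_force: [0.6, 0.1, -0.1]
width: 85.9
clock: 1.35
tcp_pos: [555.7, -124.0, 203.7]
ee_rot: [[0.391, -0.001, 0.92], [-0.92, 0.0, 0.391], [-0.0, -1.0, -0.001]]
wrist_force: [-0.3, -0.1, 0.2]
width: 85.3
clock: 1.77
tcp_pos: [554.8, -125.2, 203.4]
ee_rot: [[0.764, -0.002, 0.645], [-0.645, 0.0, 0.764], [-0.001, -1.0, -0.001]]
wrist_force: [-0.7, 0.3, 0.1]
width: 85.6
clock: 2.18
tcp_pos: [554.7, -125.4, 203.5]
ee_rot: [[0.971, -0.001, 0.237], [-0.237, 0.0, 0.971], [-0.001, -1.0, -0.0]]
wrist_force: [-0.0, 0.1, 0.0]
width: 85.4
clock: 2.35
tcp_pos: [554.9, -125.4, 203.7]
ee_rot: [[0.97, -0.001, 0.244], [-0.244, 0.0, 0.97], [-0.001, -1.0, 0.0]]
wrist_force: [0.2, 0.0, 0.1]
width: 85.3
t 2.35 M [ -2.8 -35.3] z 203.7 togo cm [-0.02  0.07  0.03] rot units [-0.   -0.01 -0.01] w 85.3 F [0.2 0.  0.1]
```

View pics/w1.png

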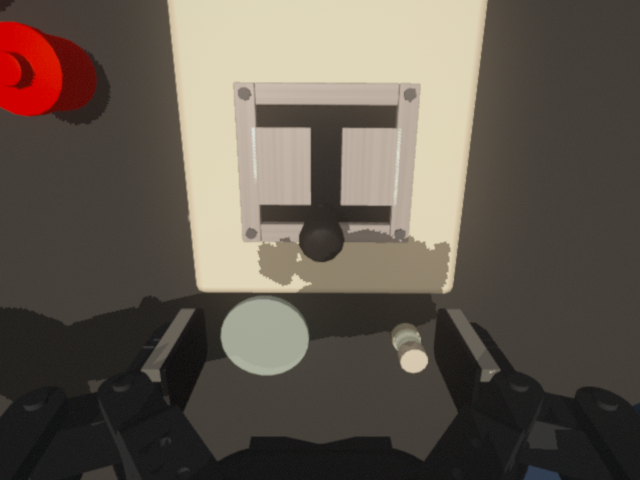

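The wrist view shows the knob at (321,240), in line between the fingers. The gate corners are at (235,83), (420,83), (243,241) and (410,241). I cross-check the gate position with this view.

Run:
```python
from h import *
o=get_obs();c=camera_model('wrist');T=c['T_tool_cam'];f=240/np.tan(np.radians(c['vfov']/2))
R=np.array(o['ee_rot']);P=np.array(o['tcp_pos'])
def w(u,v,z):
    e=P+R@T[:3,3];d=R@T[:3,:3]@np.array([(u-c['cx'])/f,(v-c['cy'])/f,1]);return toM(e+d*(z-e[2])/d[2])
for p in [(235,83),(420,83),(410,241),(243,241)]:print(w(*p,93))
print('tongue gap',w(311,165,93),w(342,165,93),'rail top edge mid',w(325,116,93))
print('knob',w(321,240,147))
```

```text
[-58.69406777  54.87815658]
[62.91515655 54.75959191]
[ 64.0984096  -55.53116153]
[-60.29231867 -55.48166846]
tongue gap [-9.15872033  1.01490913] [12.54226395  0.99985971] rail top edge mid [ 0.54687237 33.97312608]
knob [ -2.19359877 -35.48042743]
```

The two views agree to about 2 mm, with the crossbar at M x of about +1.5. Now I descend beside the knob, centred at x≈+1.5, and close.

```bash
python3 -m inch '{"translation":[[0.4,2.3,0],[0,2.3,0],[0,2.3,0],[0,2.3,0],[0,0,0]],"rotation":[[0,0,0],[0,0,0],[0,0,0],[0,0,0],[0,0,0]]}' 0
python3 -m inch '{"translation":[[0,0,0],[0,0,0],[0,0,0],[0,0,0],[0,0,0]],"rotation":[[0,0,0],[0,0,0],[0,0,0],[0,0,0],[0,0,0]]}' 1 30
python3 -m inch '{"translation":[[0,0,0],[0,0,0],[0,0,0],[0,0,0],[0,0,0]],"rotation":[[0,0,0],[0,0,0],[0,0,0],[0,0,0],[0,0,0]]}'
python3 -c "
from h import *
togo((1.5,35),111)"
```

```text
clock: 2.82
tcp_pos: [554.8, -125.9, 107.1]
ee_rot: [[0.97, -0.011, 0.243], [-0.243, 0.002, 0.97], [-0.011, -1.0, -0.001]]
wrist_force: [-1.0, 0.2, -1.0]
width: 85.4
clock: 3.23
tcp_pos: [559.2, -126.1, 113.6]
ee_rot: [[0.97, 0.0, 0.242], [-0.242, -0.0, 0.97], [0.0, -1.0, -0.0]]
wrist_force: [-3.8, 0.7, 12.2]
width: 26.2
clock: 3.65
tcp_pos: [559.5, -126.2, 113.8]
ee_rot: [[0.97, 0.001, 0.242], [-0.242, -0.001, 0.97], [0.001, -1.0, -0.0]]
wrist_force: [-2.2, 1.4, 6.2]
width: 25.6
t 3.65 M [  1.8 -35. ] z 113.8 togo cm [-0.02  0.28  7.  ] rot units [0.   0.02 0.02] w 25.6 F [-2.2  1.4  6.2]
```

Gripped at x=1.8. Now I cross 70 mm along +y in small steps.

```bash
python3 -m inch '{"translation":[[0,0,0.6],[0,0,0.6],[0,0,0.6],[0,0,0.6],[0,0,0.6]],"rotation":[[0,0,0],[0,0,0],[0,0,0],[0,0,0],[0,0,0]]}'
python3 -c "
from h import *
togo((1.5,35),113.5)"
```

```text
clock: 4.07
tcp_pos: [566.6, -99.3, 113.8]
ee_rot: [[0.97, 0.001, 0.243], [-0.243, -0.004, 0.97], [0.002, -1.0, -0.003]]
wrist_force: [-2.8, -1.9, 5.4]
width: 25.3
t 4.07 M [ 2.2 -7.2] z 113.8 togo cm [-0.07  0.02  4.22] rot units [ 0.04 -0.    0.02] w 25.3 F [-2.8 -1.9  5.4]
```

```bash
python3 -m inch '{"translation":[[0,0,0.9],[0,0,0.9],[0,0,0.9],[0,0,0.9],[0,0,0.7]],"rotation":[[0,0,0],[0,0,0],[0,0,0],[0,0,0],[0,0,0]]}'
python3 -m inch '{"translation":[[0,0,0],[0,0,0]],"rotation":[[0,0,0],[0,0,0]]}'
python3 -c "
from h import *
togo((-38,35),113.5)
cv2.imwrite('pics/t2.png',cv2.resize(snapshot('top')[130:310,210:450,::-1],None,fx=3,fy=3))"
```

```text
clock: 4.48
tcp_pos: [577.3, -57.5, 113.8]
ee_rot: [[0.97, 0.001, 0.242], [-0.242, -0.004, 0.97], [0.003, -1.0, -0.004]]
wrist_force: [-3.7, -11.5, 5.9]
width: 25.7
clock: 4.65
tcp_pos: [577.1, -58.4, 113.8]
ee_rot: [[0.97, 0.001, 0.243], [-0.243, -0.005, 0.97], [0.002, -1.0, -0.004]]
wrist_force: [-2.7, -3.7, 5.9]
width: 26.1
t 4.65 M [ 2.4 35.1] z 113.8 togo cm [-4.04  0.02 -0.01] rot units [ 0.05 -0.    0.03] w 26.1 F [-2.7 -3.7  5.9]
```

View pics/t2.png

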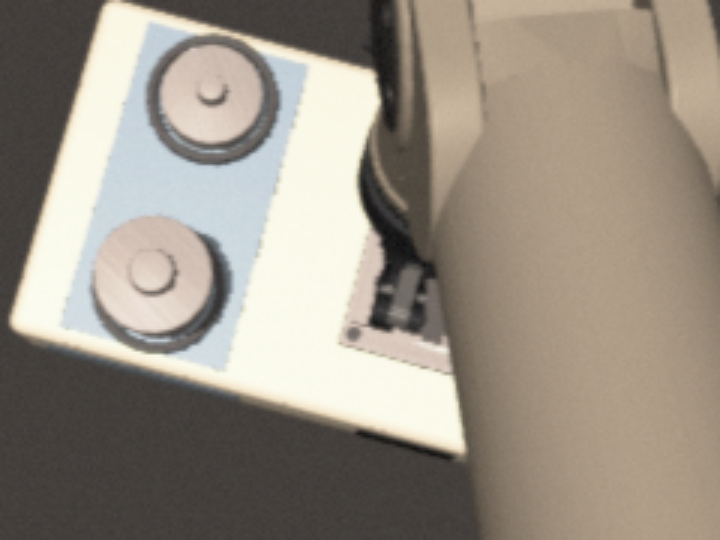

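The jar (bottom left, large) stands in the near station. The end-stop force of about 11 N and y=35 show the lever has crossed. Now I push along -x.

```bash
python3 -m inch '{"translation":[[-0.8,0,0],[-0.8,0,0],[-0.8,0,0],[-0.7,0,0],[-0.5,0,0]],"rotation":[[0,0,0],[0,0,0],[0,0,0],[0,0,0],[0,0,0]]}'
python3 -m inch '{"translation":[[-0.3,0,0],[-0.2,0,0],[0,0,0]],"rotation":[[0,0,0],[0,0,0],[0,0,0]]}'
python3 -c "
from h import *
togo((-38,35),113.5)"
```

```text
clock: 5.12
tcp_pos: [542.9, -49.5, 113.8]
ee_rot: [[0.97, 0.004, 0.243], [-0.243, -0.004, 0.97], [0.005, -1.0, -0.003]]
wrist_force: [2.0, -4.7, 4.7]
width: 25.4
clock: 5.37
tcp_pos: [537.8, -48.2, 113.8]
ee_rot: [[0.97, 0.003, 0.243], [-0.243, -0.004, 0.97], [0.004, -1.0, -0.003]]
wrist_force: [-1.0, -4.4, 6.0]
width: 25.5
t 5.37 M [-38.1  35.5] z 113.8 togo cm [ 0.01  0.03 -0.05] rot units [ 0.03 -0.    0.05] w 25.5 F [-1.  -4.4  6. ]
```

```bash
python3 -m inch '{"translation":[[-0.2,0,0],[-0.2,0,0],[0,0,0]],"rotation":[[0,0,0],[0,0,0],[0,0,0]]}'
python3 -c "
from h import *
togo((-38,35),113.5)"
```

```text
clock: 5.62
tcp_pos: [536.9, -47.9, 113.8]
ee_rot: [[0.97, 0.01, 0.244], [-0.244, -0.004, 0.97], [0.01, -1.0, -0.002]]
wrist_force: [5.6, -5.8, 0.6]
width: 25.1
t 5.62 M [-39.   35.5] z 113.8 togo cm [ 0.1   0.03 -0.05] rot units [ 0.02 -0.01  0.12] w 25.1 F [ 5.6 -5.8  0.6]
```

At the stop: motion stalled at -39 and the force rose. Now I release, rise and look.

```bash
python3 -m inch '{"translation":[[0,0,0],[0,0,0],[0,0,0],[0,0,0],[0,0,0]],"rotation":[[0,0,0],[0,0,0],[0,0,0],[0,0,0],[0,0,0]]}' 0
python3 -m inch '{"translation":[[0,0,0],[0,-2,0],[0,-3,0],[0,-3,0],[0,-3,0]],"rotation":[[0,0,0],[0,0,0],[0,0,0],[0,0,0],[0,0,0]]}'
python3 -m inch '{"translation":[[0,0,-3.5],[0,0,-3.5],[0,0,-3.5],[0,0,-3.5],[0,0,-3.5]],"rotation":[[0,0,0],[0,0,0],[0,0,0],[0,0,0],[0,0,0]]}'
python3 -m inch '{"translation":[[0,0,-3],[0,0,-3],[0,0,-3],[0,0,0],[0,0,0]],"rotation":[[0,0,0],[0,0,0],[0,0,0],[0,0,0],[0,0,0]]}'
python3 -c "
from h import *
togo((-38,35),113.5)
a=snapshot('top');cv2.imwrite('pics/top3.png',a[:,:,::-1])
b=snapshot('side');cv2.imwrite('pics/f.png',np.hstack([cv2.resize(a[120:300,205:485,::-1],(400,257)),cv2.resize(b[180:480,240:480,::-1],(206,257))]).repeat(1,0))"
```

```text
clock: 6.03
tcp_pos: [532.5, -43.7, 111.8]
ee_rot: [[0.971, -0.001, 0.24], [-0.24, 0.001, 0.971], [-0.001, -1.0, 0.0]]
wrist_force: [0.3, 0.1, 0.5]
width: 83.7
clock: 6.45
tcp_pos: [532.5, -44.3, 223.1]
ee_rot: [[0.971, -0.001, 0.241], [-0.241, 0.0, 0.971], [-0.001, -1.0, 0.0]]
wrist_force: [1.2, -0.7, 1.1]
width: 85.5
clock: 6.87
tcp_pos: [490.2, -215.6, 222.3]
ee_rot: [[0.971, 0.0, 0.241], [-0.241, -0.0, 0.971], [0.0, -1.0, -0.0]]
wrist_force: [-0.1, -0.7, -0.5]
width: 85.1
clock: 7.28
tcp_pos: [467.7, -304.1, 221.6]
ee_rot: [[0.969, -0.001, 0.247], [-0.247, 0.0, 0.969], [-0.001, -1.0, -0.0]]
wrist_force: [0.5, 0.8, -0.9]
width: 85.5
t 7.28 M [ -43.9 -229.8] z 221.6 togo cm [ 0.51 10.81 26.49] rot units [ 0.   -0.04 -0.01] w 85.5 F [ 0.5  0.8 -0.9]
```

View pics/top3.png

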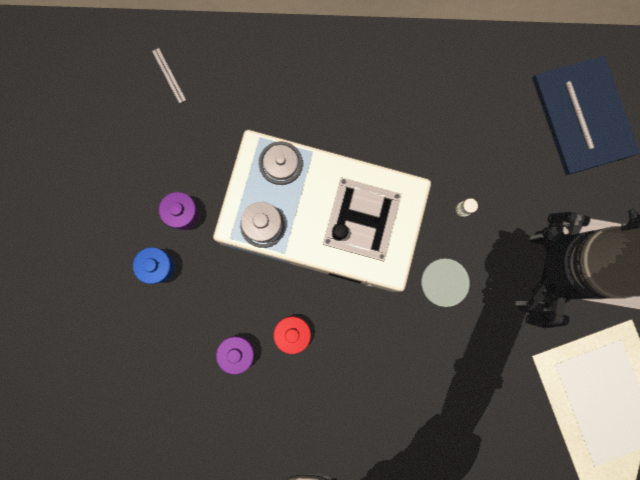

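The picture shows the knob at about (340,231) in the near station slot, with the jar, weight, dish and vial in place. I compute the lever position and the scene difference.

Run:
```python
from h import *
a=cv2.imread('pics/top3.png')
m=(a.max(2)<55).astype(np.uint8);s=m[218:246,328:352]
h=cv2.HoughCircles(cv2.resize(cv2.cvtColor(a,6)[210:255,318:362],None,fx=5,fy=5,interpolation=2),3,1,50,param1=100,param2=15,minRadius=30,maxRadius=52)
print(h)
for c in ([] if h is None else h[0][:2]):
    p=(c[0]/5+318-.4,c[1]/5+210-.4);print(p,toM(pt('top',*p,147)))
print('eye',toM(pt('top',340,231,147)))
b=cv2.imread('pics/top0.png');d=cv2.absdiff(a,b).max(2)
for n,(x,y,r) in dict(jar=(262,223,25),wt=(280,161,25),dish=(446,283,26),vial=(467,207,12)).items():print(n,(d[y-r:y+r,x-r:x+r]>40).sum())
```

```text
[[[110.5 106.5  41.4]]]
(np.float32(339.7), np.float32(230.90001)) [-39.71380887  35.44667002]
eye [-39.74493131  34.93069222]
jar 0
wt 0
dish 0
vial 0
```

```bash
python3 -c "
from plant import *
print(job_done())"
```

```text
the job is handed in; nothing more can be done
None
```

The lever is in the near slot of the station rail, beside the tall jar, and pushed to its end stop. The job is handed in; no verdict was reported.

**What I did:** I closed the fingers lightly (30 N) on the knob instead of pushing with open fingers. That centred the lever on the crossbar. I then took it across to the station rail's end stop and along -x until it stalled and the force rose. I opened the fingers, rose clear and moved away; the arm was done by about 7.3 s of the 54 s allowed.

**Last checks:**
- **Lever:** the top camera puts it at x ≈ -39.7 mm, y ≈ +35 mm in the machine's frame. The end of the slot is at -40 and +35.
- **Other objects:** jar, weight, dish and vial show no pixel change against the first picture.
- **Robot:** the gripper is open and the wrist force is near zero.
- **Disagreement:** the top and wrist cameras differed by about 2 mm on the gate's x position. I used the crossbar position from the wrist view for the crossing. The difference is within the 5 mm end tolerance, and the stall at the stop agrees with the lever being home.

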